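Hold the drain-filter cap at half turn

ROBOT

A 6-joint arm with a two-finger parallel gripper is mounted at the origin on the work surface. World frame = base frame: x ahead of the robot, y to its left, z up, the work surface at z = 0. Lengths are in m, angles in rad, forces in N, time in s.
With the tool pointing down it reaches from about 0.35 to 0.725 m from the base axis. Payload 4.3 kg.
Tool frame: the origin (TCP) lies at the very end of the fingers, on their centre line; the grasp point (between the pads) lies 19 mm behind it; z points along the fingers, y is the line along which they close (so a half turn about z gives the same grasp; the last joint's range is limited). The gripper opens to 85 mm and grips with 20 to 120 N. Pads are 22 mm wide; open, the fingers measure 114 mm over their backs; the gripper's body (76 mm by 85 mm) begins 54 mm behind the grasp point. The pads swing forward as they close: fully open they stand 13 mm farther back than shut.
Start: joints at [-1.348, 0.377, 0.081, 1.274, 0, 1.46], TCP at [0.188, -0.543, 0.194] pointing down, gripper open.
Joint ranges: [-2.72, 2.72], [-0.84, 1.66], [-1.02, 1.22], [-1.77, 2.12], [-1.37, 1.28], [-3.14, 3.14]. Speed limits (rad/s): [2.57, 2.57, 3.14, 3.14, 3.14, 3.14].

INTERFACE

Orientations are given as a 3x3 rotation matrix whose columns are the frame's x, y, z axes.
In Python, from rig import r gives the robot as it stands. The module is installed in compiled form; this text tells all that it offers.
- The arm moves only by the tool arm_command, never from a script. Its argument "rows" is one flat list of numbers, 7 for each row, row after row: the shift along the tool's x, y, z in m, then the turn, a rotation vector about the tool's x, y, z in degrees, then the finger opening in m, from 0 to 0.0854. In form: [tx, ty, tz, wx, wy, wz, claw, tx, ty, tz, wx, wy, wz, claw, ...]. A call has 1 to 8 rows; each row is the pose to reach, as a shift and turn from the pose commanded when the call began, along the tool's axes at that moment; what a row does not reach only later rows make up. A row lasts 1/12 s, in which the tool goes at most 41.7 mm and 7.16 degrees, less where a joint would pass 70% of its speed; a pose out of reach is approached as far as the arm can. A call with a gripper value outside its range is refused whole. The fingers move at their own pace and stop on an object; "squeeze" is the grip in N (left out, the last holds). Time passes only in rows, so rows that repeat a pose let the fingers close. It gives the time, the measured TCP pose, the force, the opening and the grip force at its end, in the units of the state.
- r.sense(): the state, without advancing time (a new reading comes with each control period).
- r.read_camera(name): name is "scene" or "side" or "wrist"; returns a dict with "color" (480x640x3 uint8, red, green, blue), "depth" (480x640 float32, m along the optical axis (not along the pixel's ray), 0 where there is no reading), "fx", "fy", "cx", "cy" (pixels), "k1" (the pictures are not rectified: a ray, as slopes to the right and down, at radius r is drawn at 1 + k1 r^2 times it, then the intrinsics apply), "world_to_cam" (4x4, takes a point from world to camera coordinates); the wrist camera has in their place "mount" (4x4, takes a point from camera to tool coordinates, whose origin is the TCP and whose axes are the flange's). Camera axes: x right, y up, looking along -z (the intrinsics and any distortion apply to the point x, -y, -z); pixel columns grow to the right and rows downward; lengths in m; the calibration is good to about 2 mm. A picture is of the moment at which its call begins: read the wrist's pose just before it.
- r.close_job(): hands the job in; it is judged then, once.
The state is a dict: "clock": time; "qpos": joint angles; "joint_vel": joint speeds; "joint_torque": joint torques, N m; "tool_pos": TCP position; "ee_rot": TCP orientation; "force": force on the tool from outside, world axes, zero at the start; "torque": the same for the moment, N m; "gripper_width": finger opening in m; "finger_force": force on a finger pad.
Only numpy, scipy, OpenCV 4.12 (cv2) and the standard library are available. Lean on these libraries where they do the work, as an engineer would, in place of code of your own. Each camera call takes 0.05 s, during which the arm holds its last target. There are 200 camera calls.

TASK

Take the orange filter cap from the blue tray, set its lugs into the yellow entry slots of the drain pump and push it fully home, then turn it clockwise to the half-turn position, its bar in line with the green marks, never on to the click at the red marks. It springs back if let go, so finish while still gripping it there, so that the seal can be checked. The plastic is brittle: grip it with no more than 30 N and push it no harder than that, and leave everything else on the bench where it is.

Things in the scene. Friction and masses are not known exactly. Their poses are not given: they have to be found in the camera images.
- cap: Orange drain-filter cap of brittle plastic, 0.11 kg, 71 mm tall, upright on its white plug in the tray. Origin: centre of the plug's foot, z up. Plug 47 mm diameter, tapered to a 32 mm foot; two white lugs along +x and -x, 12 mm wide, reaching 33 mm from the axis, 16 to 22 mm above the foot. Orange disc 73 mm diameter, 30 to 36 mm above the foot. A half turn makes no difference.
- cap_bar (a point): Middle of the grip bar on the cap's disc, 55 mm above the foot, axes as the cap. Bar: 56 mm along x, 14 mm thick (y), 36 to 71 mm above the foot, orange with a yellow line along its top. Yellow pointers on the disc's edge at +x and -x reach 41.5 mm from the axis. Bar, lugs and pointers all lie along x.
- pump: Drain pump bolted to the bench (fixed) on a 130 mm square steel plate, its yaw varying: upright grey round housing, 104 mm diameter, mouth upward, rim 80 mm above the bench; motor lying low along +x to 135 mm, stub low along +y to 80 mm. Origin: on the mouth's axis at bench level, z up.
- pump_mouth (a point): Centre of the mouth at rim height, axes as the pump. 53 mm bore; entry slots for the lugs along +x and -x, 18 mm wide, through a flange 6 mm thick. Rim marks: yellow at the slots, green 45 degrees clockwise from above (half turn), red 90 (locked). Fully home, the disc lies on the rim: the cap's origin 30 mm below this point, lugs under the flange with 2 mm of play.
- latch (a point): Red latch block with a steel spring ball (the click) on the pump's rim, 82 degrees clockwise of its +x, 40 to 56 mm from the axis, 7 mm above the rim. The ball catches a cap pointer from about 73 degrees on.
- carrier (a joint): Sprung white carrier under the slots, whose two notches (17 mm wide) take the lugs: 0 = in line with the slots (rest), grows in rad as the cap turns clockwise from above; 0.785 half turn (green), click from about 1.25, 1.57 locked. Lags the cap by about 0.08 rad of play. A spring turns it back (0.02 N m at 0, 0.06 at half turn): a cap let go returns.
- tray: Fixed blue parts tray 240 x 190 mm, wall 16 mm high, floor 4 mm thick; origin under its centre.
- seal_ring: black rubber sealing ring lying in the tray, 40 mm across, 6 mm high; bystander
- impeller: small black pump impeller lying in the tray, 36 mm across, 24 mm high; bystander
- screwdriver: screwdriver lying on the bench; bystander
- brush: hand brush lying on the bench; bystander
- detergent: blue bottle, 72 mm across, 210 mm tall, standing at the back; bystander
- softener: green bottle, 68 mm across, 180 mm tall, standing at the back; bystander
- dosing_cup: white open cup, 64 mm across, 60 mm tall, at the back; bystander
- powder_jar: white jar with red lid, 80 mm across, 110 mm tall, at the back; bystander
Mind the look-alikes: they are no part of the job. Leave any purple look-alike of the cap alone.

How it is judged:
By the outcome, as a careful person would: the job done as asked, in the order asked, and still so for the second after the job is handed in, while the arm keeps its last pose, push and grip.
It also fails if it takes over 48 s, if anything falls off the work surface, if the arm or the gripper's body presses on something with over 40 N, if the wrist force passes 120 N, or if a joint passes its speed limit or range.

## Working session

There is one attempt and no reset: what is moved stays moved. The work goes in short steps, Python scripts to look and compute and a tool call to move; the robot and the scene stay as the last step left them, time stands still between calls to the robot, and variables do not carry over. Pictures are saved under pics/ and viewed, at most 10 in all, crops included, and the job is handed in when it is done.

Besides the shell and the picture viewer there is one more tool, called after "Request:" as name(argument=value, ...) on one line, values as JSON. arm_command: Moves the arm, as the interface text tells. Its arguments: {"type":"object","properties":{"rows":{"type":"array","items":{"type":"number"}},"squeeze":{"type":"number"}},"required":["rows"]}

```bash
mkdir -p pics; cat > h.py <<'E'
import numpy as np, cv2
from rig import r
def rays(c,px,T=None):
    # returns origin, dirs in world for pixels
    px=np.atleast_2d(px).astype(float)
    u=(px[:,0]-c["cx"])/c["fx"]; v=(px[:,1]-c["cy"])/c["fy"]
    a,b=u.copy(),v.copy()
    for _ in range(20):
        k=1+c["k1"]*(a*a+b*b); a,b=u/k,v/k
    d=np.stack([a,-b,-np.ones_like(a)],1)
    M=np.linalg.inv(c["world_to_cam"]) if T is None else T
    return M[:3,3], d@M[:3,:3].T
def wristT(c,s):
    T=np.eye(4);T[:3,:3]=np.array(s["ee_rot"]).reshape(3,3);T[:3,3]=s["tool_pos"]
    return T@np.array(c["mount"])
def plane(c,px,z,T=None):
    o,d=rays(c,px,T); return o+d*((z-o[2])/d[:,2])[:,None]
def depthpts(c,px,T=None):
    px=np.atleast_2d(px); o,d=rays(c,px,T)
    z=c["depth"][px[:,1].astype(int),px[:,0].astype(int)]
    return o+d*z[:,None]
def save(n,im): cv2.imwrite("pics/"+n,cv2.cvtColor(im,cv2.COLOR_RGB2BGR))
E
python3 - <<'E'
from h import *
print(r.sense())
for n in("scene","side"):
    c=r.read_camera(n); save(n+"0.png",c["color"]); np.savez(n+"0.npz",**c)
    print(n,{k:c[k] for k in("fx","fy","cx","cy","k1")},np.linalg.inv(c["world_to_cam"])[:3,3])
E
```

```text
{'clock': 0.0, 'qpos': array([-1.34829308e+00,  3.78068665e-01,  7.96590665e-02,  1.27440973e+00,
       -2.43378929e-05,  1.46048475e+00]), 'joint_vel': array([ 0.00065657,  0.00063837, -0.00151342,  0.00035143,  0.00265114,
       -0.00097278]), 'joint_torque': array([-1.23772361e-04, -4.63603163e+01,  2.69876969e+01,  2.07567704e-02,
       -3.65944970e-05, -2.05782953e-06]), 'tool_pos': array([ 0.18768629, -0.54274234,  0.19257061]), 'ee_rot': array([[ 9.45126513e-01,  3.26704231e-01, -4.70157565e-04],
       [ 3.26704509e-01, -9.45124485e-01,  1.96776078e-03],
       [ 1.98518344e-04, -2.01338548e-03, -9.99997953e-01]]), 'force': array([ 0.55676869, -0.32282361, -0.03774336]), 'torque': array([-0.00639091,  0.00328314,  0.01277069]), 'finger_force': 0.0, 'gripper_width': 0.08567714459974937}
scene {'fx': 435.494482233775, 'fy': 435.494482233775, 'cx': 323.57946301770977, 'cy': 240.69028739497517, 'k1': -0.07115181318606066} [ 1.11334395 -0.36178766  0.76699694]
side {'fx': 492.5022660908431, 'fy': 492.5022660908431, 'cx': 323.6531288110463, 'cy': 240.85453973943797, 'k1': -0.09434691507407839} [0.47550109 0.85031033 0.85100136]
```

View pics/scene0.png

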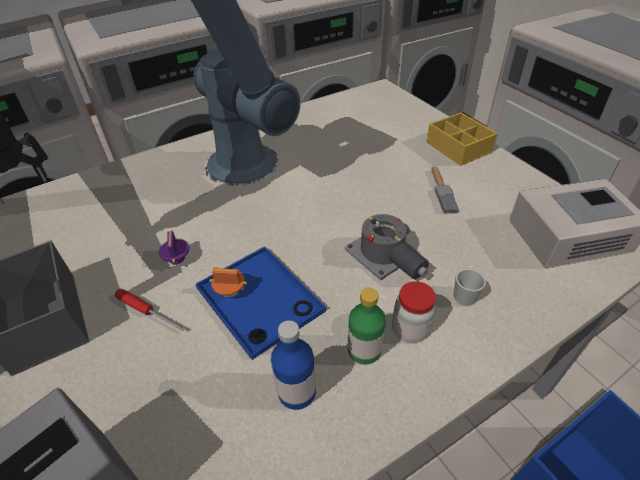

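View pics/side0.png

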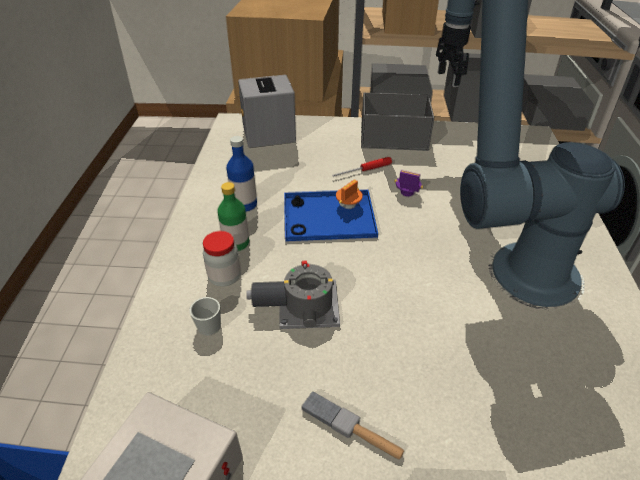

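Candidates for the cap: the orange cap in the tray, at scene (228,283) and side (349,194), and the purple look-alike on the bench, at scene (174,250) and side (408,183). I choose the orange one. The pump is at scene (385,240) and side (309,290). The rest of the scene holds the bystanders. Next I measure the cap and the pump roughly.

```bash
python3 - <<'E'
from h import *
ims=[]
for n,pb in(("scene",(350,205,415,260)),("side",(275,255,340,320))):
    c=dict(np.load(n+"0.npz")); hsv=cv2.cvtColor(c["color"],cv2.COLOR_RGB2HSV)
    H,S,V=cv2.split(hsv)
    box=np.zeros_like(H); 
    if n=="scene": box[255:310,200:255]=1
    else: box[170:220,325:375]=1
    m=(H<18)&(S>150)&(V>100)&(box>0)
    ys,xs=np.nonzero(m); P=depthpts(c,np.c_[xs,ys]); 
    print(n,len(P),"zmax",np.percentile(P[:,2],[2,50,98]))
    top=P[P[:,2]>0.064]; top=top[top[:,2]<.09]
    mn=top.mean(0); w,v=np.linalg.eigh(np.cov(top[:,:2].T)); print("bar",mn,np.degrees(np.arctan2(v[1,1],v[0,1])),np.sqrt(w*12))
    x0,y0,x1,y1=pb; g=np.mgrid[y0:y1,x0:x1].reshape(2,-1); P=depthpts(c,g[::-1].T)
    rim=P[(P[:,2]>.074)&(P[:,2]<.084)]
    (cx,cy),rad=cv2.minEnclosingCircle(rim[:,:2].astype(np.float32)); print("rim",cx,cy,rad,np.median(rim[:,2]),len(rim))
    # coloured marks on rim
    for nm,mm in(("yel",(H>20)&(H<34)),("grn",(H>45)&(H<80)),("red",((H<8)|(H>172)))):
        mk=(mm&(S>110)&(V>70)).astype(np.uint8); mk2=np.zeros_like(mk); mk2[y0:y1,x0:x1]=mk[y0:y1,x0:x1]
        k,l,st,ce=cv2.connectedComponentsWithStats(mk2)
        for i in range(1,k):
            if st[i,4]>2: print(nm,ce[i].round(1),st[i,4],plane(c,ce[i],.08)[0].round(3))
    b=(200,250) if n=="scene" else(320,165)
    ims.append(np.hstack([cv2.resize(c["color"][b[1]:b[1]+60,b[0]:b[0]+60],(380,300),interpolation=2),cv2.resize(c["color"][y0-10:y1+10,x0-10:x1+10],(380,300),interpolation=2)]))
save("crop1.png",np.vstack(ims))
E
```

```text
scene 676 zmax [0.03603949 0.04152356 0.07579602]
bar [ 0.46978917 -0.23080374  0.07154868] 52.65349282931875 [0.01454407 0.05587191]
rim 0.5449116826057434 0.13156656920909882 0.05507289618253708 0.07938588252520884 816
yel [370.3 217.6] 7 [0.5   0.128 0.08 ]
yel [398.7 239.1] 9 [0.594 0.139 0.08 ]
grn [384. 215.] 3 [0.51  0.161 0.08 ]
grn [383.3 242. ] 7 [0.583 0.104 0.08 ]
red [398.  219.5] 6 [0.541 0.18  0.08 ]
red [369.5 238.8] 33 [0.558 0.084 0.08 ]
side 374 zmax [0.03729354 0.0432759  0.07733559]
bar [ 0.46742101 -0.22216103  0.07235838] 49.13295018619032 [0.01218582 0.0595375 ]
rim 0.5478689074516296 0.13396935164928436 0.054162852466106415 0.08065234827432727 1050
yel [329.8 279.6] 9 [0.501 0.128 0.08 ]
yel [285.8 281.1] 12 [0.594 0.138 0.08 ]
grn [292.2 269.6] 5 [0.584 0.103 0.08 ]
grn [324.5 291.5] 8 [0.51  0.163 0.08 ]
red [304.7 263.1] 27 [0.559 0.082 0.08 ]
red [308.5 297.5] 16 [0.542 0.181 0.08 ]
```

View pics/crop1.png

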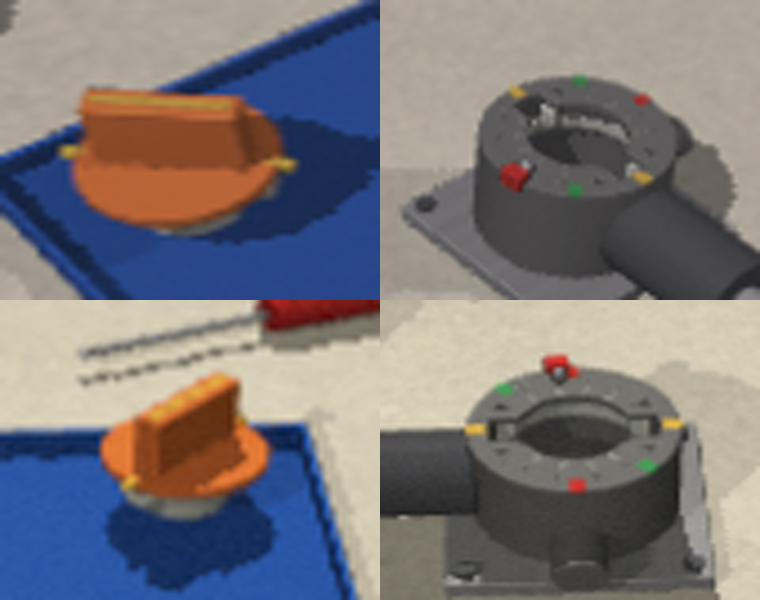

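The crops show the orange cap upright in the tray, with its bar running diagonally in scene view. They also show the pump with yellow slots, green marks, red marks and the latch. Next: plan the viewing move.

```bash
cat >> h.py <<'E'
def goto(x,y,z,yaw,s=None):
    """shift in tool axes and turn (rotvec deg) to reach tool-down pose of given yaw of tool x"""
    from scipy.spatial.transform import Rotation as Ro
    s=s or r.sense(); R=np.array(s["ee_rot"]).reshape(3,3)
    a=np.radians(yaw); G=np.array([[np.cos(a),np.sin(a),0],[np.sin(a),-np.cos(a),0],[0,0,-1]])
    print("shift mm",(R.T@(np.array([x,y,z])-s["tool_pos"])*1000).round(1),"rot",np.degrees(Ro.from_matrix(R.T@G).as_rotvec()).round(1))
E
python3 - <<'E'
from h import *
c=r.read_camera("wrist"); print(c["mount"].round(4),c["fx"],c["k1"])
goto(.44,-.24,.26,100)
E
```

```text
[[-4.000e-04  9.525e-01  3.046e-01  7.820e-02]
 [ 1.000e+00 -1.000e-04  1.400e-03 -1.200e-03]
 [ 1.400e-03  3.046e-01 -9.525e-01 -1.797e-01]
 [ 0.000e+00  0.000e+00  0.000e+00  1.000e+00]] 415.07886384414905 -0.06799319676445867
shift mm [ 337.4 -204.   -66.8] rot [ -0.1  -0.1 -80.9]
```

Request:
arm_command(rows=[0.368,-0.208,-0.027,0,0,-57,0.085,0.368,-0.208,-0.027,0,0,-57,0.085,0.368,-0.208,-0.027,0,0,-57,0.085,0.368,-0.208,-0.027,0,0,-57,0.085,0.368,-0.208,-0.027,0,0,-57,0.085,0.368,-0.208,-0.027,0,0,-57,0.085,0.368,-0.208,-0.027,0,0,-57,0.085,0.368,-0.208,-0.027,0,0,-57,0.085])

```text
clock: 0.82
tool_pos: [0.4089, -0.2923, 0.2148]
ee_rot: [[0.235, 0.972, -0.0], [0.972, -0.235, 0.0], [0.0, -0.0, -1.0]]
force: [1.0, -0.6, 0.2]
gripper_width: 0.0853
finger_force: 0.0
```

```bash
python3 -c "
from h import *
s=r.sense();print(s['tool_pos'],s['qpos'],s['clock']);goto(.468,-.226,.19,128);goto(.468,-.226,.19,180);goto(.468,-.226,.19,231)"
```

```text
[ 0.40886519 -0.29226732  0.21476194] [-7.46848809e-01  2.24300160e-01 -7.53795706e-02  1.27131478e+00
 -6.08432104e-05  1.06128360e+00] 0.8167
shift mm [78.3 41.9 24.8] rot [ -0.   -0.  -51.6]
shift mm [78.3 41.9 24.8] rot [  -0.    -0.  -103.6]
shift mm [78.3 41.9 24.8] rot [  -0.    -0.  -154.6]
```

Request:
arm_command(rows=[0.078,0.042,0.025,0,0,-57,0.085,0.078,0.042,0.025,0,0,-57,0.085,0.078,0.042,0.025,0,0,-57,0.085,0.078,0.042,0.025,0,0,-57,0.085,0.078,0.042,0.025,0,0,-57,0.085,0.078,0.042,0.025,0,0,-57,0.085,0.078,0.042,0.025,0,0,-57,0.085,0.078,0.042,0.025,0,0,-57,0.085])

```text
clock: 1.48
tool_pos: [0.4674, -0.2283, 0.1894]
ee_rot: [[-0.687, 0.726, -0.001], [0.726, 0.687, 0.0], [0.001, -0.0, -1.0]]
force: [0.0, -0.1, -0.2]
gripper_width: 0.0853
finger_force: 0.0
```

Request:
arm_command(rows=[0,0,0,0,0,-57,0.085,0,0,0,0,0,-57,0.085,0,0,0,0,0,-57,0.085,0,0,0,0,0,-57,0.085,0,0,0,0,0,-57,0.085,0,0,0,0,0,-57,0.085,0,0,0,0,0,-57,0.085,0,0,0,0,0,-57,0.085])

```text
clock: 2.15
tool_pos: [0.4673, -0.2284, 0.1894]
ee_rot: [[-0.984, -0.181, -0.001], [-0.181, 0.984, 0.0], [0.001, 0.0, -1.0]]
force: [-0.4, 0.3, 0.1]
gripper_width: 0.0854
finger_force: 0.0
```

Request:
arm_command(rows=[0,0,0,0,0,-40,0.085,0,0,0,0,0,-40,0.085,0,0,0,0,0,-40,0.085,0,0,0,0,0,-40,0.085,0,0,0,0,0,-40,0.085,0,0,0,0,0,-40,0.085,0,0,0,0,0,-40,0.085])

```text
clock: 2.73
tool_pos: [0.4674, -0.2284, 0.1894]
ee_rot: [[-0.641, -0.767, -0.001], [-0.767, 0.641, 0.0], [0.0, 0.001, -1.0]]
force: [-0.4, -0.7, -0.1]
gripper_width: 0.085
finger_force: 0.0
```

```bash
python3 - <<'E'
from h import *
s=r.sense(); c=r.read_camera("wrist"); print(s["tool_pos"],s["qpos"],s["clock"]); save("w1.png",c["color"]); np.savez("w1.npz",T=wristT(c,s),**c)
E
```

```text
[ 0.4673618  -0.22839782  0.18940707] [-5.76514110e-01  2.67377261e-01 -8.43820033e-02  1.21979305e+00
 -5.81015942e-05 -1.45142826e+00] 2.7333
```

View pics/w1.png

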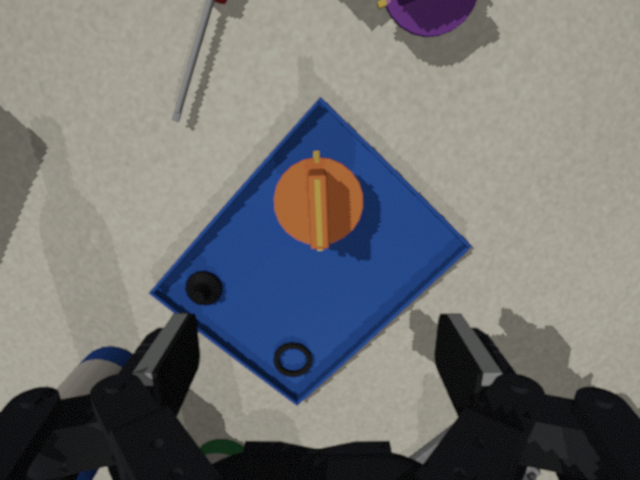

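The wrist view shows the orange cap at (319,200), with its bar nearly vertical in the image along tool x and clear of its neighbours. Purple is well away at the top edge (430,10).

```bash
cat > cap.py <<'E'
from h import *
def pix(c,box):
    H,S,V=cv2.split(cv2.cvtColor(c["color"],cv2.COLOR_RGB2HSV)); x0,y0,x1,y1=box
    b=np.zeros(H.shape,bool); b[y0:y1,x0:x1]=1
    o=b&(H<20)&(S>130)&(V>60); y=b&(H>=19)&(H<34)&(S>110)&(V>90)
    return o,y
E
python3 - <<'E'
from cap import *
c=dict(np.load("w1.npz")); T=c["T"]
o,y=pix(c,(260,140,380,270))
k,l,st,ce=cv2.connectedComponentsWithStats(y.astype(np.uint8)); print([(ce[i].round(1),st[i]) for i in range(1,k) if st[i,4]>5])
i=max(range(1,k),key=lambda i:st[i,4]); ys,xs=np.nonzero(l==i); bl=np.c_[xs,ys]
P=plane(c,bl,.075,T); w,v=np.linalg.eigh(np.cov(P[:,:2].T)); print("line",P.mean(0),np.degrees(np.arctan2(v[1,1],v[0,1])),np.ptp(P@np.r_[v[:,1],0]))
print("line depth z",np.median(depthpts(c,bl,T)[:,2]))
ys,xs=np.nonzero(o); D=depthpts(c,np.c_[xs,ys],T); d=D[(D[:,2]>.033)&(D[:,2]<.047)]; print("disc z",np.median(d[:,2])); print("disc circ",cv2.minEnclosingCircle(plane(c,np.c_[xs,ys],.04,T)[:,:2][(D[:,2]<.047)].astype(np.float32)))
b=D[D[:,2]>.066];print("bartop",np.median(b,0))
# triangulate the line's middle across the views
A=np.zeros((3,3));B=np.zeros(3)
for cc,TT,mid in((c,T,bl.mean(0)),):pass
def midpx(n,box):
    cc=dict(np.load(n+"0.npz")); _,yy=pix(cc,box); k,l,st,ce=cv2.connectedComponentsWithStats(yy.astype(np.uint8)); i=max(range(1,k),key=lambda i:st[i,4]); print(n,ce[i],st[i]); return cc,None,ce[i]
for cc,TT,m in((c,T,bl.mean(0)),midpx("scene",(200,255,255,310)),midpx("side",(325,170,375,220))):
    O,d=rays(cc,m,TT); d=d[0]/np.linalg.norm(d[0]); M=np.eye(3)-np.outer(d,d); A+=M;B+=M@O
    print(plane(cc,m,.075,TT))
print("tri",np.linalg.solve(A,B))
goto(.468,-.226,.19,231)
E
```

```text
[(array([316.1, 156.1]), array([314, 151,   5,  12,  51], dtype=int32)), (array([318., 212.]), array([314, 180,   8,  66, 354], dtype=int32))]
line [ 0.46384064 -0.22928292  0.075     ] 52.377154578220036 0.04900650615615314
line depth z 0.07474391970645375
disc z 0.039343476813543554
disc circ ((0.4636845290660858, -0.2289927899837494), 0.0359111912548542)
bartop [ 0.46231847 -0.23181058  0.07413222]
scene [226.5 270. ] [221 270  12   1  12]
side [339.5 201.5] [339 201   2   2   4]
[[ 0.46372436 -0.22943408  0.075     ]]
[[ 0.4684461  -0.22664077  0.075     ]]
[[ 0.49016916 -0.15200101  0.075     ]]
tri [ 0.47132707 -0.21823045  0.04520549]
shift mm [-2.2  1.1 -0.5] rot [ 0. -0. -1.]
```

```bash
python3 -c "
from h import *
goto(.4637,-.2290,.13,232)"
```

```text
shift mm [ 2.8  2.5 59.5] rot [ 0. -0. -2.]
```

Request:
arm_command(rows=[0.003,0.0025,0.06,0,0,-2,0.085,0.003,0.0025,0.06,0,0,-2,0.085,0.003,0.0025,0.06,0,0,-2,0.085,0.003,0.0025,0.06,0,0,-2,0.085])

```text
clock: 3.12
tool_pos: [0.4627, -0.2285, 0.129]
ee_rot: [[-0.616, -0.788, -0.003], [-0.788, 0.616, 0.002], [0.0, 0.003, -1.0]]
force: [0.3, 0.2, -0.2]
gripper_width: 0.085
finger_force: 0.0
```

```bash
python3 - <<'E'
from cap import *
s=r.sense(); c=r.read_camera("wrist"); T=wristT(c,s); np.savez("w2.npz",T=T,**c); print(s["tool_pos"])
p=plane(c,[[320,240]],.075,T)
c1=dict(np.load("w1.npz")); T1=c1["T"]; ends=[]
for cc,TT in((c1,T1),(c,T)):
    o,y=pix(cc,(200,100,440,420)); o[:,:]=o
    D=np.zeros(o.shape)
    ys,xs=np.nonzero(o|y); P=depthpts(cc,np.c_[xs,ys],TT); near=np.linalg.norm(P[:,:2]-[.464,-.229],axis=1)<.06
    t=near&(P[:,2]>.070); tp=np.c_[xs,ys][t].astype(np.float32); rc=cv2.minAreaRect(tp)
    m=near&(P[:,2]<.047); pp=np.c_[xs,ys][m]
    W=plane(cc,cv2.boxPoints(rc),.075,TT); print("bar rect world c",W.mean(0)[:2],"sides",np.linalg.norm(W[0]-W[1]),np.linalg.norm(W[1]-W[2]))
    e=(W[1]-W[0]) if np.linalg.norm(W[1]-W[0])>np.linalg.norm(W[2]-W[1]) else W[2]-W[1]; print("ang",np.degrees(np.arctan2(e[1],e[0]))%180, "z",np.median(P[t][:,2]))
    print("disc",cv2.minEnclosingCircle(plane(cc,pp,.04,TT)[:,:2].astype(np.float32)),np.median(P[m][:,2]))
    ends.append((cc,TT,np.array(rc[0])))
A=np.zeros((3,3));B=np.zeros(3)
for cc,TT,m in ends:
    O,d=rays(cc,m,TT); d=d[0]/np.linalg.norm(d[0]); M=np.eye(3)-np.outer(d,d); A+=M;B+=M@O
print("tri bar top",np.linalg.solve(A,B)); save("w2.png",c["color"])
goto(.4637,-.229,.046,232)
E
```

```text
[ 0.46266548 -0.22852878  0.12900923]
bar rect world c [ 0.46398186 -0.2296885 ] sides 0.013748473249863667 0.055697263904922294
ang 52.44583095137959 z 0.07428432300204041
disc ((0.46360236406326294, -0.2291879653930664), 0.04071829468011856) 0.03933726906033835
bar rect world c [ 0.46365726 -0.23041086] sides 0.013165889962487163 0.05474950317777602
ang 52.218706695645864 z 0.07430650655404192
disc ((0.46180760860443115, -0.2309151142835617), 0.03843734413385391) 0.03933340601369234
tri bar top [ 0.46561562 -0.22788631  0.06215171]
shift mm [-0.1  0.4 84.4] rot [-0. -0.  0.]
```

View pics/w2.png

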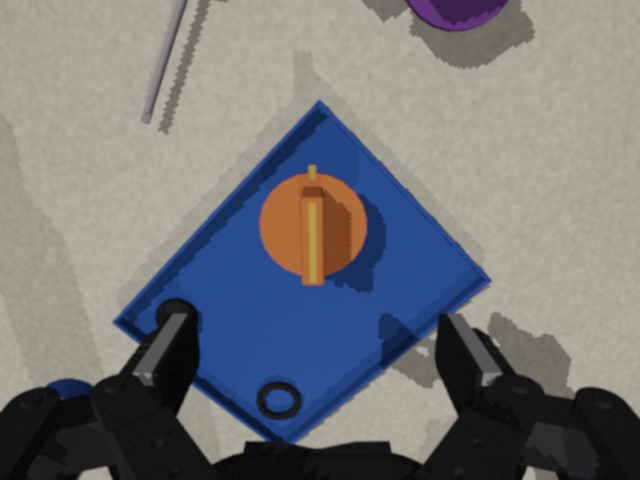

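The wrist view shows the cap at (313,225), with its bar vertical in the image and centred between the fingers. The impeller at (175,315) could be near the left finger, so I check its clearance.

```bash
python3 - <<'E'
from h import *
c=dict(np.load("w1.npz")); s=r.sense(); R=s["ee_rot"]
for p,z in(((204,288),.02),((294,360),.01)):
    P=plane(c,[p],z,c["T"])[0]; print(P, ((P-np.array([.4638,-.2299,z]))@R).round(3))
goto(.4638,-.2299,.046,232.3)
E
```

```text
[ 0.5991216 -0.2309804  0.02     ] [-0.082 -0.107  0.   ]
[ 0.59066035 -0.11459532  0.01      ] [-0.169 -0.029 -0.   ]
shift mm [ 0.5 -0.3 84.4] rot [-0.  -0.  -0.3]
```

Request:
arm_command(rows=[0.0005,0,0.03,0,0,0,0.085,0.0005,0,0.06,0,0,0,0.085,0.0005,0,0.075,0,0,0,0.085,0.0005,0,0.083,0,0,0,0.085,0.0005,0,0.083,0,0,0,0.085])

```text
clock: 3.58
tool_pos: [0.4635, -0.2297, 0.0466]
ee_rot: [[-0.615, -0.788, -0.001], [-0.788, 0.615, 0.0], [0.0, 0.001, -1.0]]
force: [0.3, -0.3, 0.9]
gripper_width: 0.0849
finger_force: 0.0
```

Request:
arm_command(rows=[0,0,0,0,0,0,0.04,0,0,0,0,0,0,0.03,0,0,0,0,0,0,0.02,0,0,0,0,0,0,0.016,0,0,0,0,0,0,0.01,0,0,0,0,0,0,0.01,0,0,0,0,0,0,0.01,0,0,0,0,0,0,0.01], squeeze=25)

```text
clock: 4.25
tool_pos: [0.4635, -0.2297, 0.0468]
ee_rot: [[-0.615, -0.789, 0.0], [-0.789, 0.615, -0.0], [0.0, -0.0, -1.0]]
force: [0.7, 0.1, -0.7]
gripper_width: 0.0096
finger_force: 0.0
```

The opening is 9.6 mm with no force, so the fingers seem to have missed the bar. I look again.

```bash
python3 - <<'E'
from h import *
ims=[]
s=r.sense(); print(s["gripper_width"],s["finger_force"])
c=r.read_camera("wrist"); np.savez("w3.npz",T=wristT(c,s),**c); ims.append(cv2.resize(c["color"],(400,300)))
c=r.read_camera("side"); ims.append(cv2.resize(c["color"][120:270,270:470],(400,300)))
c=r.read_camera("scene"); ims.append(cv2.resize(c["color"][200:350,140:340],(400,300)))
save("m3.png",np.vstack([np.hstack(ims[:2]),np.hstack([ims[2],ims[2]*0])]))
E
```

```text
0.009612899235673267 0.0
```

View pics/m3.png

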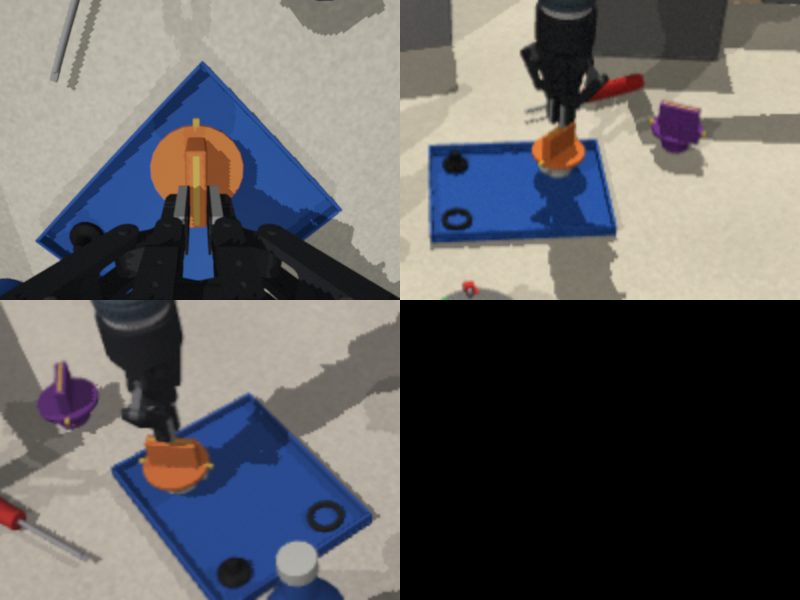

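```bash
python3 - <<'E'
from h import *
c=dict(np.load("w3.npz")); T=c["T"]; Ti=np.linalg.inv(T); s=r.sense(); R=s["ee_rot"]
def proj(c,P,M):
    q=M[:3,:3]@P+M[:3,3]; a,b=q[0]/-q[2],-q[1]/-q[2]; k=1+c["k1"]*(a*a+b*b); return c["fx"]*a*k+c["cx"],c["fy"]*b*k+c["cy"],-q[2]
print("tcp wrist px",proj(c,s["tool_pos"],Ti))
for p in((298,305),(298,320),(345,305),(345,320),(340,340),(313,250),(313,300),(313,350),(300,230)):
    P=depthpts(c,[p],T)[0]; print(p,c["color"][p[1],p[0]],P.round(4),"tool",((P-s["tool_pos"])@R).round(4))
for n in("scene","side"):
    cc=r.read_camera(n); print(n,proj(cc,s["tool_pos"],cc["world_to_cam"]),proj(cc,np.array([.4638,-.2299,.075]),cc["world_to_cam"]))
    np.savez(n+"1.npz",**cc)
print(s["tool_pos"],s["qpos"])
E
```

```text
tcp wrist px (np.float64(314.94353212746546), np.float64(277.61653511526947), np.float64(0.1946605457234937))
(298, 305) [74 75 74] [ 0.4618 -0.2412  0.0948] tool [ 0.0101 -0.0058 -0.0482]
(298, 320) [38 37 37] [ 0.4615 -0.2409  0.1056] tool [ 0.0101 -0.0053 -0.0589]
(345, 305) [95 97 94] [ 0.4488 -0.2309  0.0947] tool [ 0.01    0.0108 -0.048 ]
(345, 320) [95 96 95] [ 0.4496 -0.231   0.1047] tool [ 0.0096  0.0101 -0.058 ]
(340, 340) [90 91 90] [ 0.4511 -0.2329  0.118 ] tool [ 0.0101  0.0077 -0.0713]
(313, 250) [184 153  76] [ 0.4494 -0.2486  0.0747] tool [ 0.0235 -0.0006 -0.028 ]
(313, 300) [160 138  65] [ 0.4629 -0.2315  0.074 ] tool [ 0.0018 -0.0007 -0.0273]
(313, 350) [133 113  51] [ 0.4766 -0.214   0.0759] tool [-0.0204 -0.0008 -0.0292]
(300, 230) [138  77  42] [ 0.4519 -0.2545  0.058 ] tool [ 0.0267 -0.0062 -0.0113]
scene (np.float64(226.61027399467912), np.float64(277.69586822191013), np.float64(0.9522596386654989)) (np.float64(224.27008489836254), np.float64(269.2342099512269), np.float64(0.932121243515346))
side (np.float64(350.062878186333), np.float64(192.6787519775255), np.float64(1.3382905040064808)) (np.float64(350.35514483933105), np.float64(184.13609379456585), np.float64(1.3194228482477077))
[ 0.46341212 -0.2296376   0.04668319] [-5.82729184e-01  3.56754008e-01 -3.47508606e-01  8.66682758e-01
 -6.08474082e-05 -1.49148463e+00]
```

```bash
python3 - <<'E'
from h import *
c=dict(np.load("w3.npz")); a=cv2.resize(c["color"][215:415,210:430],(440,400),interpolation=2)
d=dict(np.load("side1.npz")); b=cv2.resize(d["color"][150:220,310:380],(340,340),interpolation=2)
save("m4.png",np.hstack([a,cv2.copyMakeBorder(b,0,60,0,0,cv2.BORDER_CONSTANT)]))
E
```

```text
(no output)
```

View pics/m4.png

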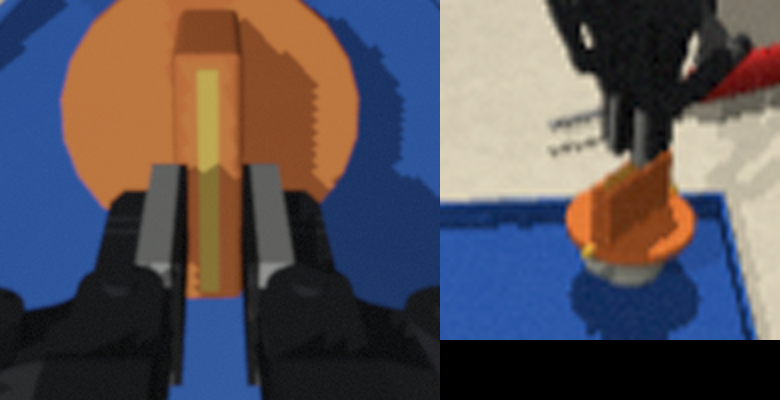

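The crop shows the pads' ends at crop row 165 (wrist row about 297) with the bar's yellow line passing beneath them. In the side view the fingers end above the bar's top. So the real finger ends sit well above the reported TCP. I measure that offset.

```bash
python3 - <<'E'
from h import *
c=dict(np.load("w3.npz")); T=c["T"]; s=r.sense()
g=np.mgrid[280:340,270:370].reshape(2,-1)[::-1].T; P=depthpts(c,g,T); L=(P-s["tool_pos"])@s["ee_rot"]
col=c["color"][g[:,1],g[:,0]].astype(int); gray=(np.ptp(col,axis=1)<15)&(P[:,2]>.08)
L=L[gray]; gg=g[gray]
for side in(-1,1):
    m=(np.sign(gg[:,0]-318)==side); print(side,"x,y,z pct",np.percentile(L[m],[2,50,98],axis=0).round(4).tolist(), "min row",gg[m][:,1].min(), L[m][gg[m][:,1]<300].mean(0))
# scene/side view triangulation of fingertips: lowest grey-dark pixel above bar
print(s["gripper_width"], s["clock"])
E
```

```text
-1 x,y,z pct [[0.0051, -0.0151, -0.0705], [0.0097, -0.0085, -0.0568], [0.0105, -0.0043, -0.043]] min row 298 [ 0.00989176 -0.00754544 -0.04253681]
1 x,y,z pct [[0.0054, 0.0058, -0.0704], [0.0097, 0.0107, -0.0572], [0.0106, 0.0182, -0.0432]] min row 298 [ 0.0098406   0.00914274 -0.04245647]
0.010263468482188343 4.5
```

Request:
arm_command(rows=[0,0,0,0,0,0,0.06,0,0,0,0,0,0,0.06,0,0,0,0,0,0,0.06,0,0,0,0,0,0,0.06,0,0,0.015,0,0,0,0.06,0,0,0.025,0,0,0,0.06,0,0,0.03,0,0,0,0.06,0,0,0.03,0,0,0,0.06])

```text
clock: 5.17
tool_pos: [0.462, -0.2287, 0.0152]
ee_rot: [[-0.615, -0.789, -0.003], [-0.789, 0.615, 0.002], [0.0, 0.003, -1.0]]
force: [-0.6, -0.4, 0.1]
gripper_width: 0.0601
finger_force: 0.0
```

Request:
arm_command(rows=[0,0,0.006,0,0,0,0.06,0,0,0.011,0,0,0,0.06,0,0,0.011,0,0,0,0.06])

```text
clock: 5.42
tool_pos: [0.463, -0.2294, 0.0049]
ee_rot: [[-0.615, -0.789, -0.001], [-0.789, 0.615, 0.001], [0.0, 0.001, -1.0]]
force: [-0.5, 0.7, -0.0]
gripper_width: 0.0602
finger_force: 0.0
```

Request:
arm_command(rows=[0,0,0,0,0,0,0.03,0,0,0,0,0,0,0.022,0,0,0,0,0,0,0.018,0,0,0,0,0,0,0.016,0,0,0,0,0,0,0.014,0,0,0,0,0,0,0.01,0,0,0,0,0,0,0.01,0,0,0,0,0,0,0.01], squeeze=25)

```text
clock: 6.08
tool_pos: [0.464, -0.23, 0.0061]
ee_rot: [[-0.615, -0.789, 0.001], [-0.789, 0.615, -0.001], [-0.0, -0.001, -1.0]]
force: [0.6, -1.0, 1.1]
gripper_width: 0.0137
finger_force: 24.7
```

Gripped at 13.7 mm and 24.7 N. I lift it.

Request:
arm_command(rows=[0,0,-0.01,0,0,0,0.01,0,0,-0.03,0,0,0,0.01,0,0,-0.06,0,0,0,0.01,0,0,-0.09,0,0,0,0.01,0,0,-0.12,0,0,0,0.01,0,0,-0.15,0,0,0,0.01,0,0,-0.18,0,0,0,0.01,0,0,-0.205,0,0,0,0.01])

```text
clock: 6.75
tool_pos: [0.4632, -0.2294, 0.2134]
ee_rot: [[-0.615, -0.789, 0.001], [-0.789, 0.615, -0.001], [-0.0, -0.001, -1.0]]
force: [0.1, -1.0, -1.2]
gripper_width: 0.0135
finger_force: 24.6
```

```bash
python3 -c "
from h import *
s=r.sense();print(s['tool_pos'],s['force'],s['gripper_width'],s['finger_force'],s['qpos']);goto(.602,.138,.212,186.4)"
```

```text
[ 0.46317282 -0.22943057  0.21343588] [ 0.07154616 -1.00871369 -1.15585533] 0.013519777754865603 24.576779007911682 [-5.82641342e-01  2.52487820e-01 -4.20713491e-02  1.27528859e+00
 -7.20072737e-05 -1.49144149e+00]
shift mm [-375.2  116.4    1.3] rot [-0.1  0.  45.7]
```

Request:
arm_command(rows=[-0.02,0.006,0,0,0,3,0.01,-0.045,0.014,0,0,0,6,0.01,-0.075,0.023,0,0,0,10,0.01,-0.105,0.033,0,0,0,14,0.01,-0.135,0.042,0,0,0,18,0.01,-0.165,0.051,0,0,0,22,0.01,-0.19,0.059,0,0,0,24,0.01,-0.2,0.062,0,0,0,26,0.01])

```text
clock: 7.42
tool_pos: [0.5376, -0.0304, 0.2109]
ee_rot: [[-0.898, -0.441, -0.001], [-0.441, 0.898, 0.001], [-0.0, 0.002, -1.0]]
force: [0.7, 0.3, -0.7]
gripper_width: 0.0138
finger_force: 24.6
```

```bash
python3 -c "
from h import *
s=r.sense();print(s['tool_pos'],s['force'],s['finger_force']);goto(.602,.138,.212,186.4)"
```

```text
[ 0.53756351 -0.0304161   0.21092674] [ 0.73710448  0.34423283 -0.72269586] 24.612497091293335
shift mm [-132.1  122.8   -0.9] rot [ 0.1 -0.  19.8]
```

Request:
arm_command(rows=[-0.02,0.018,0,0,0,3,0.01,-0.04,0.037,0,0,0,6,0.01,-0.06,0.056,0,0,0,9,0.01,-0.085,0.079,0,0,0,13,0.01,-0.11,0.102,0,0,0,17,0.01,-0.125,0.116,0,0,0,19,0.01,-0.132,0.123,0,0,0,19.8,0.01,-0.132,0.123,0,0,0,19.8,0.01])

```text
clock: 8.08
tool_pos: [0.6018, 0.1371, 0.2104]
ee_rot: [[-0.994, -0.112, -0.001], [-0.112, 0.994, 0.0], [0.001, 0.001, -1.0]]
force: [-0.2, -0.6, -2.0]
gripper_width: 0.0137
finger_force: 24.7
```

```bash
python3 - <<'E'
from h import *
s=r.sense(); c=r.read_camera("wrist"); print(s["tool_pos"],s["qpos"],s["finger_force"]); save("w5.png",c["color"]); np.savez("w5.npz",T=wristT(c,s),tp=s["tool_pos"],R=s["ee_rot"],**c)
E
```

```text
[0.60178986 0.13707165 0.21039141] [1.20861830e-01 4.67044053e-01 2.61020422e-01 1.36586359e+00
 6.17651031e-04 8.38019724e-03] 24.661635160446167
```

View pics/w5.png

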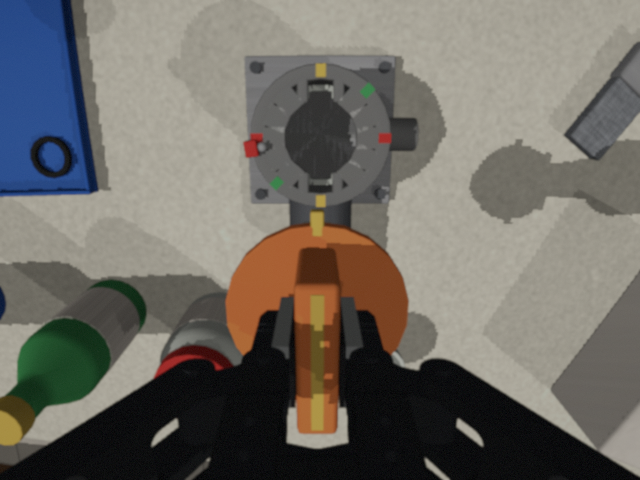

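The view shows the whole mouth. Yellow marks are at (321,70) and (321,201), green at (368,90) and (277,183), red at (385,138) and (256,138). The held cap has its front pointer at (317,223) and its bar down the middle.

```bash
python3 - <<'E'
from h import *
c=dict(np.load("w5.npz")); T=c["T"]; tp=c["tp"]; R=c["R"]
H,S,V=cv2.split(cv2.cvtColor(c["color"],cv2.COLOR_RGB2HSV)); tool=lambda P:(P-tp)@R
def comps(m,box,mn=12):
    b=np.zeros_like(H); b[box[1]:box[3],box[0]:box[2]]=1
    k,l,st,ce=cv2.connectedComponentsWithStats((m&(b>0)).astype(np.uint8)); return [ce[i] for i in range(1,k) if st[i,4]>mn]
box=(240,55,400,209); Y=comps((H>19)&(H<34)&(S>110)&(V>90),box); G=comps((H>45)&(H<80)&(S>100)&(V>60),box); Rd=comps(((H<8)|(H>172))&(S>120)&(V>70),box)
for n,L in(("Y",Y),("G",G),("R",Rd)):
    P=plane(c,np.array(L),.08,T); print(n,np.round(L,1).tolist(),P.round(4).tolist())
    if len(P)==2: d=P[1]-P[0]; print("  mid",P.mean(0)[:2],"ang",np.degrees(np.arctan2(d[1],d[0]))%180,"len",np.linalg.norm(d))
# rim depth and circle
g=np.mgrid[50:215,230:410].reshape(2,-1)[::-1].T; D=depthpts(c,g,T); m=(D[:,2]>.074)&(D[:,2]<.085); print("rim z",np.median(D[m][:,2]),m.sum())
hull=cv2.convexHull(g[m].astype(np.float32))[:,0]; 
# circle through hull on z=.08
W=plane(c,hull,.08,T)[:,:2]; A=np.c_[2*W,np.ones(len(W))]; q=np.linalg.lstsq(A,(W**2).sum(1),rcond=None)[0]; print("circ",q[:2],np.sqrt(q[2]+q[0]**2+q[1]**2))
# cap in hand
o=(H<20)&(S>130)&(V>60); o[:215]=0; o[440:]=0
ys,xs=np.nonzero(o); px=np.c_[xs,ys]; D=depthpts(c,px,T); L=tool(D); k=(L[:,2]<-.02)&(L[:,2]>-.12); px,L=px[k],L[k]
hist=np.histogram(L[:,2],bins=np.arange(-.1,-.015,.005)); print(list(zip(hist[1].round(3),hist[0])))
E
```

```text
Y [[320.5, 69.9], [320.0, 200.6]] [[0.4987, 0.1297, 0.08], [0.5919, 0.1401, 0.08]]
  mid [0.5453353  0.13487226] ang 6.341183859016956 len 0.09376881989535293
G [[367.2, 90.0], [276.4, 182.6]] [[0.5084, 0.1642, 0.08], [0.5818, 0.1058, 0.08]]
  mid [0.54511181 0.13501701] ang 141.50146193835843 len 0.09385825121971629
R [[384.9, 137.5], [252.5, 145.1]] [[0.5397, 0.1819, 0.08], [0.5561, 0.086, 0.08]]
  mid [0.54789624 0.13391173] ang 99.65128248268672 len 0.09729715021080972
rim z 0.07928320055987775 10490
circ [0.54538397 0.13389458] 0.05185399106523364
[(np.float64(-0.1), np.int64(0)), (np.float64(-0.095), np.int64(4)), (np.float64(-0.09), np.int64(26)), (np.float64(-0.085), np.int64(46)), (np.float64(-0.08), np.int64(21)), (np.float64(-0.075), np.int64(6)), (np.float64(-0.07), np.int64(4960)), (np.float64(-0.065), np.int64(300)), (np.float64(-0.06), np.int64(261)), (np.float64(-0.055), np.int64(253)), (np.float64(-0.05), np.int64(227)), (np.float64(-0.045), np.int64(211)), (np.float64(-0.04), np.int64(181)), (np.float64(-0.035), np.int64(11299)), (np.float64(-0.03), np.int64(49)), (np.float64(-0.025), np.int64(0))]
```

```bash
python3 - <<'E'
from h import *
c=dict(np.load("w5.npz")); T=c["T"]; tp=c["tp"]; R=c["R"]
H,S,V=cv2.split(cv2.cvtColor(c["color"],cv2.COLOR_RGB2HSV)); tool=lambda P:(P-tp)@R
o=(H<34)&(S>110)&(V>60); o[:205]=0; o[440:]=0; o[:,:200]=0;o[:,420:]=0; o[330:,:285]=0; o[340:,370:]=0
ys,xs=np.nonzero(o); px=np.c_[xs,ys]; L=tool(depthpts(c,px,T))
d=(L[:,2]>-.037)&(L[:,2]<-.03); t=(L[:,2]>-.071)&(L[:,2]<-.062); print("disc z",np.median(L[d][:,2]),"bar z",np.median(L[t][:,2]))
zd=tp[2]-np.median(L[d][:,2]); zt=tp[2]-np.median(L[t][:,2])
# disc edge: rows 225..300, outer orange pixels left/right
E=[]
for row in range(226,300,3):
    q=px[d][px[d][:,1]==row][:,0]; E+= [[q.min(),row],[q.max(),row]]
W=tool(plane(c,np.array(E),zd,T))[:,:2]
from scipy.optimize import least_squares
f=least_squares(lambda p:np.hypot(*(W-p[:2]).T)-p[2],[0,0,.0365],loss="soft_l1",f_scale=5e-4); print("disc c(tool)",f.x)
rc=cv2.minAreaRect(px[t].astype(np.float32)); B=tool(plane(c,cv2.boxPoints(rc),zt,T))[:,:2]; print("bar",B.mean(0),np.linalg.norm(B[0]-B[1]),np.linalg.norm(B[1]-B[2]))
e=B[1]-B[0] if np.linalg.norm(B[1]-B[0])>.03 else B[2]-B[1]; print("bar ang in tool",np.degrees(np.arctan2(e[1],e[0])))
y=(H>19)&(H<34)&(S>110)&(V>90); y[:211]=0; y[237:]=0; y[:,:305]=0;y[:,330:]=0; ys,xs=np.nonzero(y); print("pointer tool",tool(plane(c,[[xs.mean(),ys.mean()]],zd,T)))
print("tool yaw",np.degrees(np.arctan2(R[1,0],R[0,0]))%360)
m=tool(np.array([[.5453,.1348,.08],[.5454,.1339,.08]])); print("mouth in tool",m)
E
```

```text
disc z -0.033140207028041296 bar z -0.06808791637035354
disc c(tool) [0.00145869 0.00130788 0.03519052]
bar [0.00211969 0.0079406 ] 0.024896548085339767 0.05723641281723459
bar ang in tool 175.76300241619683
pointer tool [[ 0.03734929  0.00132532 -0.03309849]]
tool yaw 186.44472260716498
mouth in tool [[0.05624491 0.004004   0.1304556 ]
 [0.05624656 0.00309847 0.13045505]]
```

Request:
arm_command(rows=[0.02,0.001,0,0,0,0,0.01,0.045,0.002,0,0,0,0,0.01,0.056,0.0023,0.02,0,0,0.1,0.01,0.056,0.0023,0.045,0,0,0.1,0.01,0.056,0.0023,0.07,0,0,0.1,0.01,0.056,0.0023,0.09,0,0,0.1,0.01,0.056,0.0023,0.1,0,0,0.1,0.01,0.056,0.0023,0.1,0,0,0.1,0.01])

```text
clock: 8.8
tool_pos: [0.5434, 0.1295, 0.1084]
ee_rot: [[-0.994, -0.106, -0.005], [-0.106, 0.994, -0.001], [0.006, -0.001, -1.0]]
force: [-0.5, 0.4, -1.4]
gripper_width: 0.0132
finger_force: 24.6
```

```bash
python3 - <<'E'
from h import *
s=r.sense(); print(s["tool_pos"],s["force"],s["torque"],s["finger_force"]); t=s["tool_pos"]
goto(.6018-.994*.0562-.112*.0023,.1371-.112*.0562+.994*.0023,.10,186.34)
ims=[]
for n,b in(("scene",(330,150,430,270)),("side",(255,210,355,330))):
    c=r.read_camera(n); ims.append(cv2.resize(c["color"][b[1]:b[3],b[0]:b[2]],(400,480),interpolation=2))
save("m6.png",np.hstack(ims))
E
```

```text
[0.54340851 0.12949733 0.10844744] [-0.4568887   0.40719858 -1.38589542] [ 0.01300331 -0.03119088 -0.0196884 ] 24.638675451278687
shift mm [-2.7  3.3  8.4] rot [-0.  -0.3 -0.2]
```

View pics/m6.png

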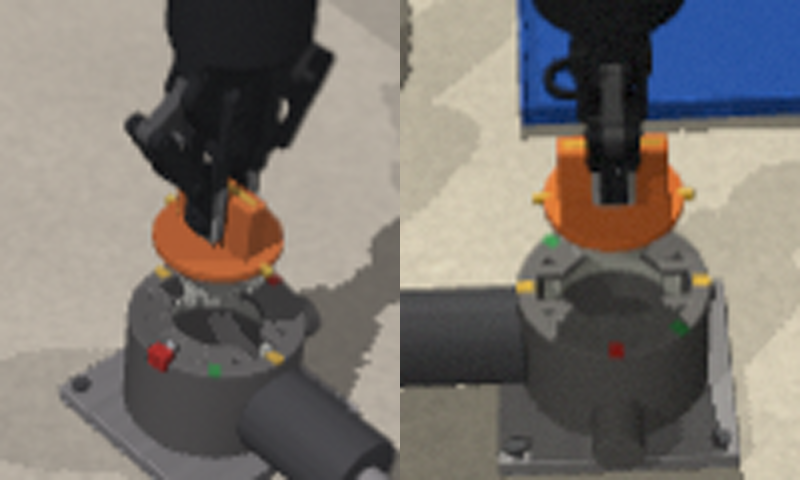

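Cap above the mouth, lugs in line with the slots (pointers parallel with the yellow marks); the reading was taken while still settling. Let it settle.

Request:
arm_command(rows=[0,0,0,0,0,0,0.01,0,0,0,0,0,0,0.01,0,0,0,0,0,0,0.01])

```text
clock: 9.15
tool_pos: [0.5473, 0.1309, 0.1121]
ee_rot: [[-0.994, -0.107, 0.003], [-0.107, 0.994, 0.0], [-0.003, -0.0, -1.0]]
force: [-0.1, -1.0, -1.4]
gripper_width: 0.0136
finger_force: 24.6
```

```bash
python3 - <<'E'
from h import *
s=r.sense(); print(s["tool_pos"],s["force"],s["joint_vel"].round(3))
goto(.6018-.994*.0562-.112*.0023,.1371-.112*.0562+.994*.0023,.10,186.34)
c=r.read_camera("wrist"); T=wristT(c,s); H,S,V=cv2.split(cv2.cvtColor(c["color"],cv2.COLOR_RGB2HSV))
tool=lambda P:(P-s["tool_pos"])@s["ee_rot"]
def comps(m): 
    k,l,st,ce=cv2.connectedComponentsWithStats(m.astype(np.uint8)); return [(ce[i].round(1),st[i,4]) for i in range(1,k) if st[i,4]>10]
for n,m in(("Y",(H>19)&(H<34)&(S>110)&(V>90)),("G",(H>45)&(H<80)&(S>100)&(V>60))):
    for p,a in comps(m): print(n,p,a,"rim",tool(plane(c,[p],.08,T))[0].round(4),"disc",tool(plane(c,[p],s["tool_pos"][2]+.033,T))[0].round(4))
E
```

```text
[0.54729328 0.13092293 0.11209094] [-0.11433044 -0.9825076  -1.37529585] [ 0.002  0.005 -0.007 -0.003  0.     0.001]
shift mm [ 1.4  2.3 12.1] rot [-0.   0.1 -0.2]
Y [321.5 166. ] 263 rim [0.0489 0.0038 0.032 ] disc [ 0.0577  0.003  -0.0331]
Y [316.8 221. ] 278 rim [0.0199 0.0014 0.032 ] disc [ 0.0376  0.0014 -0.0331]
Y [317.  360.2] 1540 rim [-0.0658  0.0015  0.0323] disc [-0.0217  0.0014 -0.0329]
G [385.5 192.6] 212 rim [0.0352 0.0371 0.032 ] disc [ 0.0482  0.0261 -0.0331]
```

Request:
arm_command(rows=[0.002,0.0024,0.008,0,0,-0.2,0.01,0.002,0.0024,0.018,0,0,-0.2,0.01,0.002,0.0024,0.028,0,0,-0.2,0.01,0.002,0.0024,0.034,0,0,-0.2,0.01,0.002,0.0024,0.036,0,0,-0.2,0.01,0.002,0.0024,0.036,0,0,-0.2,0.01,0.002,0.0024,0.036,0,0,-0.2,0.01])

```text
clock: 9.78
tool_pos: [0.5437, 0.133, 0.0745]
ee_rot: [[-0.994, -0.111, -0.001], [-0.111, 0.994, -0.0], [0.001, -0.0, -1.0]]
force: [-0.6, -0.9, -0.6]
gripper_width: 0.0135
finger_force: 24.7
```

Request:
arm_command(rows=[0,0,0.003,0,0,0,0.01,0,0,0.006,0,0,0,0.01,0,0,0.009,0,0,0,0.01,0,0,0.012,0,0,0,0.01,0,0,0.012,0,0,0,0.01])

```text
clock: 10.2
tool_pos: [0.5433, 0.133, 0.062]
ee_rot: [[-0.994, -0.111, -0.001], [-0.111, 0.994, -0.0], [0.001, -0.0, -1.0]]
force: [-0.4, -0.3, -0.7]
gripper_width: 0.0139
finger_force: 24.7
```

Request:
arm_command(rows=[-0.002,0.0005,0,0,0,0,0.01,-0.002,0.0005,0.003,0,0,0,0.01,-0.002,0.0005,0.006,0,0,0,0.01,-0.002,0.0005,0.008,0,0,0,0.01,-0.002,0.0005,0.008,0,0,0,0.01,-0.002,0.0005,0.008,0,0,0,0.01])

```text
clock: 10.7
tool_pos: [0.5456, 0.1337, 0.0545]
ee_rot: [[-0.994, -0.111, -0.001], [-0.111, 0.994, -0.0], [0.001, -0.0, -1.0]]
force: [0.4, 0.1, -1.8]
gripper_width: 0.0136
finger_force: 24.7
```

```bash
python3 -c "
from h import *
s=r.sense();print(s['tool_pos'],s['force'],s['torque'],s['finger_force'])"
```

```text
[0.54555137 0.13367792 0.05445443] [ 0.43018652  0.12412463 -1.81361864] [ 0.01741437  0.0543666  -0.01373666] 24.6646249294281
```

Still free. I push down in small steps until contact.

Request:
arm_command(rows=[0,0,0.001,0,0,0,0.01,0,0,0.0015,0,0,0,0.01,0,0,0.0015,0,0,0,0.01])

```text
clock: 10.95
tool_pos: [0.5458, 0.1337, 0.0532]
ee_rot: [[-0.994, -0.111, 0.0], [-0.111, 0.994, -0.0], [-0.0, -0.0, -1.0]]
force: [0.4, -0.4, -1.7]
gripper_width: 0.0135
finger_force: 24.7
```

Request:
arm_command(rows=[0,0,0.0005,0,0,0,0.01,0,0,0.001,0,0,0,0.01,0,0,0.001,0,0,0,0.01])

```text
clock: 11.2
tool_pos: [0.5458, 0.1337, 0.0522]
ee_rot: [[-0.994, -0.111, 0.0], [-0.111, 0.994, -0.0], [0.0, -0.0, -1.0]]
force: [0.2, 0.7, -0.8]
gripper_width: 0.0138
finger_force: 24.7
```

Request:
arm_command(rows=[0,0,0.0005,0,0,0,0.01,0,0,0.001,0,0,0,0.01,0,0,0.001,0,0,0,0.01])

```text
clock: 11.45
tool_pos: [0.5459, 0.1337, 0.0521]
ee_rot: [[-0.994, -0.111, 0.001], [-0.111, 0.994, -0.0], [-0.001, -0.0, -1.0]]
force: [-1.3, 0.3, 5.5]
gripper_width: 0.0135
finger_force: 25.6
```

Request:
arm_command(rows=[0,0,0.0005,0,0,0,0.01,0,0,0.0005,0,0,0,0.01,0,0,0.0005,0,0,0,0.01])

```text
clock: 11.7
tool_pos: [0.5459, 0.1337, 0.0521]
ee_rot: [[-0.994, -0.111, 0.001], [-0.111, 0.994, -0.0], [-0.001, -0.0, -1.0]]
force: [-3.1, -1.2, 8.4]
gripper_width: 0.0136
finger_force: 26.0
```

The disc rests on the rim: contact at 0.0521 against 0.0523 expected, push about 8 N. Now I turn clockwise (+wz).

Request:
arm_command(rows=[0,0,0,0,0,2,0.01,0,0,0,0,0,5,0.01,0,0,0,0,0,8,0.01,0,0,0,0,0,11,0.01,0,0,0,0,0,14,0.01,0,0,0,0,0,17,0.01,0,0,0,0,0,20,0.01])

```text
clock: 12.28
tool_pos: [0.5464, 0.1333, 0.0521]
ee_rot: [[-0.971, 0.238, 0.002], [0.238, 0.971, -0.001], [-0.002, -0.0, -1.0]]
force: [-2.3, -2.0, 7.6]
gripper_width: 0.0139
finger_force: 26.0
```

```bash
python3 -c "
from h import *
s=r.sense();R=s['ee_rot'];print(np.degrees(np.arctan2(R[1,0],R[0,0]))%360,s['tool_pos'],s['force'],s['torque'],s['finger_force'])"
```

```text
166.2367957890639 [0.54635005 0.13332921 0.05209088] [-2.28581037 -1.95905284  7.58703603] [-0.28400648  0.65482095  0.24580977] 25.97133368253708
```

Turned 20°, with low forces. 24.8° remain to 141.4.

Request:
arm_command(rows=[0,0,0,0,0,3,0.01,0,0,0,0,0,6,0.01,0,0,0,0,0,9,0.01,0,0,0,0,0,12,0.01,0,0,0,0,0,15,0.01,0,0,0,0,0,18,0.01,0,0,0,0,0,21,0.01,0,0,0,0,0,24,0.01])

```text
clock: 12.95
tool_pos: [0.5462, 0.1331, 0.0521]
ee_rot: [[-0.791, 0.612, 0.001], [0.612, 0.791, -0.001], [-0.002, -0.0, -1.0]]
force: [-1.8, -3.5, 8.4]
gripper_width: 0.0136
finger_force: 26.0
```

Request:
arm_command(rows=[0,0,0,0,0,0.8,0.01,0,0,0,0,0,0.8,0.01,0,0,0,0,0,0.8,0.01])

```text
clock: 13.2
tool_pos: [0.5462, 0.1331, 0.0521]
ee_rot: [[-0.783, 0.622, 0.001], [0.622, 0.783, -0.001], [-0.002, -0.0, -1.0]]
force: [-2.8, -2.1, 8.8]
gripper_width: 0.0138
finger_force: 26.0
```

```bash
python3 - <<'E'
from h import *
s=r.sense();R=s['ee_rot'];print(np.degrees(np.arctan2(R[1,0],R[0,0]))%360,s['tool_pos'],s['force'],s['torque'],s['finger_force'])
c=r.read_camera("wrist"); T=wristT(c,s); H,S,V=cv2.split(cv2.cvtColor(c["color"],cv2.COLOR_RGB2HSV))
tool=lambda P:(P-s["tool_pos"])@R
k,l,st,ce=cv2.connectedComponentsWithStats(((H>19)&(H<34)&(S>110)&(V>90)).astype(np.uint8))
for i in range(1,k):
    if st[i,4]>10: print("Y",ce[i].round(1),st[i])
k,l,st,ce=cv2.connectedComponentsWithStats(((H>45)&(H<80)&(S>100)&(V>60)).astype(np.uint8))
for i in range(1,k):
    if st[i,4]>10: print("G",ce[i].round(1),st[i],plane(c,[ce[i]],.08,T),tool(plane(c,[ce[i]],.08,T)))
c2=r.read_camera("side"); 
save("m7.png",np.hstack([cv2.resize(c["color"],(480,360)),cv2.resize(c2["color"][230:340,255:355],(320,360),interpolation=2)]))
E
```

```text
141.55793113543254 [0.54620721 0.13305339 0.05210549] [-2.81137799 -2.11181934  8.79948812] [-0.3378665   0.63937987  0.10312052] 26.00024789571762
Y [317.  218.6] [311 211  13  17 208]
Y [229.6 226.8] [216 213  28  28 414]
Y [316.7 361.6] [ 311  296   12  134 1549]
G [316.5 190.7] [308 179  18  25 432] [[0.50841987 0.16417333 0.08      ]] [[ 0.04889185  0.0008747  -0.02798677]]
```

View pics/m7.png

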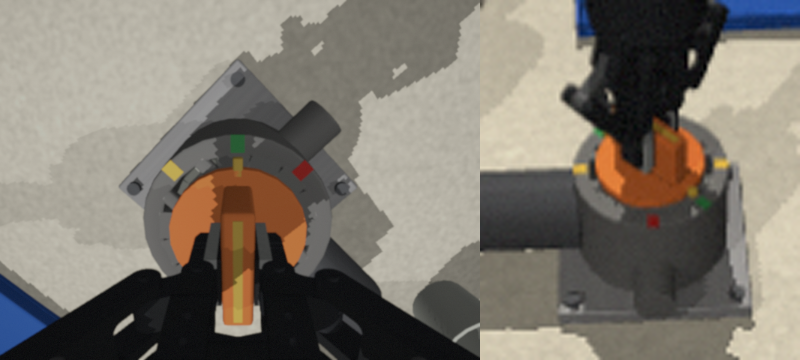

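The cap's pointer at (317,219) sits under the green mark at (316.5,191), the bar is in line and the disc is flat on the rim. I add a slight 1° allowance for the play, let it settle and check.

Request:
arm_command(rows=[0,0,0,0,0,1,0.01,0,0,0,0,0,1,0.01,0,0,0,0,0,1,0.01,0,0,0,0,0,1,0.01,0,0,0,0,0,1,0.01,0,0,0,0,0,1,0.01])

```text
clock: 13.8
tool_pos: [0.5462, 0.133, 0.0521]
ee_rot: [[-0.772, 0.635, 0.001], [0.635, 0.772, -0.001], [-0.002, -0.0, -1.0]]
force: [-2.3, -3.0, 8.0]
gripper_width: 0.0137
finger_force: 26.0
```

```bash
python3 - <<'E'
from h import *
s=r.sense();R=s['ee_rot'];print(np.degrees(np.arctan2(R[1,0],R[0,0]))%360,s['tool_pos'],s['force'],s['finger_force'],s['clock'])
if s['finger_force']<29 and abs(s['tool_pos'][2]-.0521)<.001: print(r.close_job())
E
```

```text
140.5598123745633 [0.54616873 0.13304717 0.05208844] [-2.32331374 -3.00003089  7.95992294] 26.007446944713593 13.8
the job is handed in; nothing more can be done
None
```

The job is handed in at 13.8 s: the orange cap is fully home in the pump, turned clockwise to the green half-turn marks (about 1° past, to allow for play), and still held there with a 26 N grip and about 8 N of push.

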